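Select the loaded bay on a test fixture

ROBOT

A 6-joint arm with a two-finger parallel gripper is mounted at the origin on the work surface. World frame = base frame: x ahead of the robot, y to its left, z up, the work surface at z = 0. Lengths are in m, angles in rad, forces in N, time in s.
With the tool pointing down it reaches from about 0.35 to 0.775 m from the base axis. Payload 7.3 kg.
Tool frame: the origin (TCP) lies at the very end of the fingers, on their centre line; the grasp point (between the pads) lies 19 mm behind it; z points along the fingers, y is the direction in which the jaws open and shut (so a half turn about z gives the same grasp; the last joint's range is limited). The gripper opens to 92 mm and grips with 3 to 60 N. Pads are 19 mm wide; open, the fingers measure 130 mm over their backs; the gripper's body (75 mm by 190 mm) begins 47 mm behind the grasp point.
Start: joints at [1.173, 0.342, 1.524, -0, 1.275, -0.146], TCP at [0.131, 0.508, 0.227] pointing down, gripper open.
Joint ranges: [-2.53, 2.53], [-0.77, 2.02], [0.04, 2.7], [-1, 4.14], [0.28, 2.66], [-3.11, 3.11]. Speed limits (rad/s): [2.57, 2.57, 3.14, 3.14, 3.14, 3.14].

INTERFACE

Orientations are given as [roll, pitch, yaw] about the fixed x, y, z axes, in that order (R = Rz(yaw) Ry(pitch) Rx(roll)).
In Python, from cell import observe, read_camera, camera_info, hand_in gives the robot as it stands.
- The arm moves only by the tool jog_arm, never from a script. Its argument "rows" is one flat list of numbers, 5 for each row, row after row: the finger opening in mm, from 0 to 91.8, then the shift along the tool's x, y, z in mm, then the turn about the tool's z in degrees. In form: [gripper, tx, ty, tz, roll, gripper, tx, ty, tz, roll, ...]. A call has 1 to 20 rows; each row shifts and turns the commanded pose from where the row before left it, along the tool's axes as they then stand; what a row does not reach is not made up. A row lasts 1/10 s, in which the tool goes at most 50 mm and 8.59 degrees, less where a joint would pass 70% of its speed; a pose out of reach is approached as far as the arm can. A call with a gripper value outside its range is refused whole. The fingers move at their own pace and stop on an object; "grip_force" is the grip in N (left out, the last holds). Time passes only in rows, so rows that do not move let the fingers close. It gives the time, the measured TCP pose, the force and the opening at its end, in the units of the state.
- observe(): the state, without advancing time (a new reading comes with each control period).
- read_camera(name): name is "scene" or "top"; returns (picture, depth): 400x640x3 uint8, red, green, blue; 400x640 float32, m along the optical axis (not along the pixel's ray), 0 where there is no reading.
- camera_info(name): a dict with "fx", "fy", "cx", "cy" (pixels), "extrinsics" (4x4, takes a point from camera to world coordinates). Camera axes: x right, y up, looking along -z (the intrinsics and any distortion apply to the point x, -y, -z); pixel columns grow to the right and rows downward; lengths in m; the calibration is good to about 2 mm. A picture is of the moment at which its call begins. camera_info takes no time and is no camera call.
- hand_in(): hands the job in, once; it reports no verdict.
The state is a dict: "time": time; "qpos": joint angles; "qvel": joint speeds; "joint_efforts": joint torques, N m; "tool_pos": TCP position; "tool_rot": TCP orientation; "contact_force": force on the tool from outside, world axes, zero at the start; "torque": the same for the moment, N m; "opening": finger opening in m.
Only numpy, scipy, OpenCV 4.12 (cv2) and the standard library are available. Lean on these libraries where they do the work, as an engineer would, in place of code of your own. Each camera call takes 0.05 s, during which the arm holds its last target. There are 200 camera calls.

TASK

Set the push-to-turn selector on the test fixture to the bay that holds the finned module: push the selector in, turn it until its pointer is at that bay, then let it spring fully back up in that position and take the hand away. Leave the module and the blank covers lying in their bays.

Things in the scene. Friction and masses are not known exactly. Their poses are not given: they have to be found in the camera images.
- press (a joint): how far the selector is pushed down, m: 0 = fully up (held by its spring), 0.014 = bottomed. The push is about 6 N at the start, 11 N at the bottom. Under 0.010 it is locked (forced sideways at 30 N it only gives up to 0.25 rad and comes back); from 0.011 on it turns with light friction, 0.05 N m. Let go, it springs up into a position within 0.14 rad of it; let go farther off, it may stay down.
- dial (a joint): angle of the selector about its upright axis, rad, positive anticlockwise from above. Five positions: 0 (off, where it starts; pointer along the fixture's +x), +0.7 (bay_2), +1.4 (bay_1), -0.7 (bay_3), -1.4 (bay_4). Play of about 0.1 rad either way in each; end stops just beyond the outer two.
- dish (a point): centre of the floor of the round finger dish on the selector's arm; moves with the selector, z up. The dish is open upward, 46 mm inside diameter, 20 mm deep, wall 4 mm; its centre is 55 mm from the selector's axis, on the pointer's side. Shut fingertips fit in it and can push the selector down and round by it. Floor 84 mm above the table when the selector is up.
- hub (a point): top of the selector's round black hub (80 mm diameter, 20 mm thick, turning about an upright axis through this point), 96 mm above the table when up. On it stands an upright grip bar, 46 mm long along the arm's direction, 20 mm wide, 30 mm tall, so its top is 126 mm above the table when up; its middle is 4 mm from the axis on the side away from the dish. The selector is hub, bar, arm with dish, and a small pale pointer nose 83 to 90 mm from the axis beyond the dish.
- fixture: the test fixture: a fixed grey box with an aluminium top, 228 x 356 mm, top 60 mm above the table, carrying the selector and four bays. Origin on the table under the selector's axis; x points from the axis between the two far bays, y to the left of that, z up. The box spans x -80 to 148 mm, y -178 to 178 mm. Four brass posts 14 mm high stand along its near edge and a small flat tool lies on its near left corner.
- bay_1 (a point): centre of the floor of a square bay (66 mm inside, walls 8 mm high) on the fixture's top, at x 23, y 133 mm in the fixture's frame, 60 mm above the table. The selector points at it at dial +1.4 rad.
- bay_2 (a point): centre of the floor of a square bay (66 mm inside, walls 8 mm high) on the fixture's top, at x 103, y 87 mm in the fixture's frame, 60 mm above the table. The selector points at it at dial +0.7 rad.
- bay_3 (a point): centre of the floor of a square bay (66 mm inside, walls 8 mm high) on the fixture's top, at x 103, y -87 mm in the fixture's frame, 60 mm above the table. The selector points at it at dial -0.7 rad.
- bay_4 (a point): centre of the floor of a square bay (66 mm inside, walls 8 mm high) on the fixture's top, at x 23, y -133 mm in the fixture's frame, 60 mm above the table. The selector points at it at dial -1.4 rad.
- module: the finned power module: aluminium heat sink with upright fins on a black base, 58 x 58 x 34 mm, loose in one of the four bays (any of them). Its origin is the centre of its underside.
- blank_1: a plain flat grey blank cover, 58 x 58 x 9 mm, loose in one of the other bays. Its origin is the centre of its underside.
- blank_2: a plain flat grey blank cover, 58 x 58 x 9 mm, loose in one of the other bays. Its origin is the centre of its underside.
- blank_3: a plain flat grey blank cover, 58 x 58 x 9 mm, loose in one of the other bays. Its origin is the centre of its underside.
Things that resemble listed ones, but are neither listed nor needed, are in the scene too. Of the things like the module, leave any that is orange, turquoise or yellow; of the rest the larger one is meant.

How it is judged:
By the outcome, as a careful person would: the job done as asked, in the order asked, and still so for the second after the job is handed in, with the robot touching nothing.
It also fails if it takes over 35 s, if anything falls off the work surface, if the arm or the gripper's body presses on something with over 40 N, if the wrist force passes 120 N, or if a joint passes its speed limit or range.

## Working session

There is one attempt and no reset: what is moved stays moved. The work goes in short steps, Python scripts to look and compute and a tool call to move; the robot and the scene stay as the last step left them, time stands still between calls to the robot, and variables do not carry over. Pictures are saved under pics/ and viewed, about 8 in all and at most 12, crops included, and the job is handed in when it is done.

Besides the shell and the picture viewer there is one more tool, called by a JSON object that holds its "op" and its "data". jog_arm: Moves the arm, as the interface text tells. Its arguments: {"type":"object","properties":{"rows":{"type":"array","items":{"type":"number"}},"grip_force":{"type":"number"}},"required":["rows"]}

```bash
ls; mkdir -p pics; cat > h.py <<'E'
import numpy as np, cv2
from cell import observe, read_camera, camera_info, hand_in
def pts(name, depth):
    c=camera_info(name); v,u=np.mgrid[0:400,0:640]
    P=np.stack([(u-c['cx'])/c['fx']*depth,-(v-c['cy'])/c['fy']*depth,-depth,np.ones_like(depth)],-1)
    return (P@np.array(c['extrinsics']).T)[...,:3]
E
python3 - <<'E'
from h import *
print(observe())
for n in('scene','top'):
    p,d=read_camera(n); np.savez(f'{n}0.npz',p=p,d=d); cv2.imwrite(f'pics/{n}0.png',p[...,::-1]); print(camera_info(n))
E
```

```text
pics
{'time': 0.0, 'qpos': array([ 1.17298155e+00,  3.42684879e-01,  1.52503338e+00, -1.78139943e-06,
        1.27536194e+00, -1.45993603e-01]), 'qvel': array([-0.00040248,  0.00031164,  0.00218439, -0.00163252, -0.00126135,
        0.00031564]), 'joint_efforts': array([-7.94075095e-05, -4.31246352e+01, -2.44219726e+01,  7.17528211e-02,
        5.58433961e-02, -8.03952071e-05]), 'tool_pos': array([0.13063083, 0.50807154, 0.22605888]), 'tool_rot': array([-3.14012069e+00, -2.14715521e-04,  2.88977184e+00]), 'contact_force': array([0.8265307 , 0.03220425, 0.35885724]), 'torque': array([ 0.01322406, -0.04530267,  0.02621367]), 'opening': 0.09181529680836824}
{'fx': 411.50338503719513, 'fy': 411.50338503719513, 'cx': 328.1395907443323, 'cy': 200.65732902643575, 'extrinsics': array([[ 0.53364658, -0.55769031,  0.63576949,  1.23031549],
       [ 0.84548206,  0.33445186, -0.41629562, -0.38251355],
       [ 0.01952975,  0.75968643,  0.64999624,  0.64956206],
       [ 0.        ,  0.        ,  0.        ,  1.        ]])}
{'fx': 469.70689419143787, 'fy': 469.70689419143787, 'cx': 317.50043393561623, 'cy': 197.96463859889118, 'extrinsics': array([[-0.00512586,  0.99614331, -0.08759123,  0.58082403],
       [-0.99998407, -0.00531331, -0.00190699, -0.03490765],
       [-0.00236503,  0.08758006,  0.99615468,  1.19168546],
       [ 0.        ,  0.        ,  0.        ,  1.        ]])}
```

View pics/top0.png

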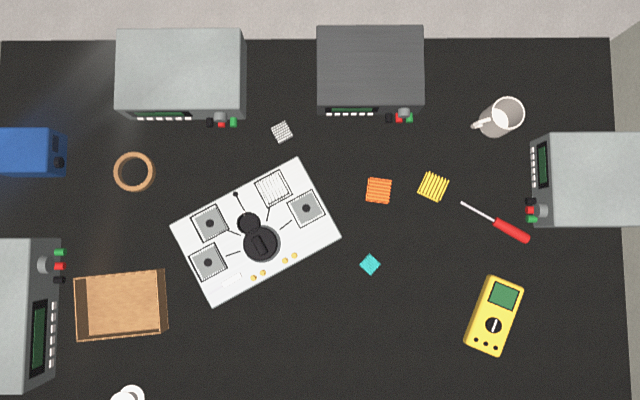

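View pics/scene0.png

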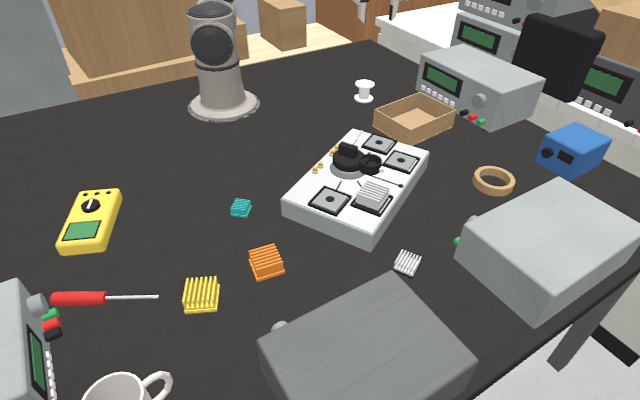

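```bash
python3 - <<'E'
from h import *
z=np.load('top0.npz');P=pts('top',z['d']);p=z['p'].astype(int)
m=(P[...,2]>.05)&(P[...,2]<.07); m[:150]=0;m[315:]=0;m[:,:160]=0;m[:,350:]=0
k=cv2.morphologyEx(m.astype(np.uint8),cv2.MORPH_CLOSE,np.ones((25,25)))
n,l,s,c=cv2.connectedComponentsWithStats(k);i=1+s[1:,4].argmax();k=(l==i)
# project all pixels onto plane z=.06
c=camera_info('top');E=np.array(c['extrinsics'])
def ray(u,v,h):
    d=E[:3,:3]@np.array([(u-c['cx'])/c['fx'],-(v-c['cy'])/c['fy'],-1]);t=(h-E[2,3])/d[2];return E[:3,3]+t*d
v,u=np.nonzero(k);q=np.array([ray(a,b,.06)[:2] for a,b in zip(u,v)],np.float32)
(r)=cv2.minAreaRect(q);print(r)
print('hub',ray(261,243,.096),P[243,261],'dish',ray(248,223,.1),P[223,248])
for t in[(208,262),(210,222),(272,187),(306,208),(282,131)]:print(t,P[t[1],t[0]])
for lo,hi in((.09,.101),(.101,.109),(.115,.14)):
    mm=(P[...,2]>lo)&(P[...,2]<hi)&k;Q=P[mm];print(lo,len(Q),Q.mean(0) if len(Q) else 0)
dk=(p.max(2)<60)&k
cv2.imwrite('pics/crop.png',cv2.resize(z['p'][150:315,160:350,::-1],None,fx=4,fy=4)[:600,:760])
E
```

```text
((0.6028636693954468, 0.11774585396051407), (0.22689318656921387, 0.3542965352535248), 28.306608200073242)
hub [0.5728572 0.0989652 0.096    ] [0.57309183 0.09502251 0.12826905] dish [0.61929351 0.12893515 0.1       ] [0.61974035 0.13083826 0.08731958]
(208, 262) [0.52856238 0.22713443 0.07178849]
(210, 222) [0.62305679 0.22329193 0.07403684]
(272, 187) [0.703632   0.07390337 0.0954479 ]
(306, 208) [ 0.65553061 -0.00510282  0.06944681]
(282, 131) [0.85351507 0.0560641  0.02562484]
0.09 487 [0.63530749 0.09133991 0.09506603]
0.101 93 [0.62616345 0.13168077 0.10449174]
0.115 0 0
```

View pics/crop.png

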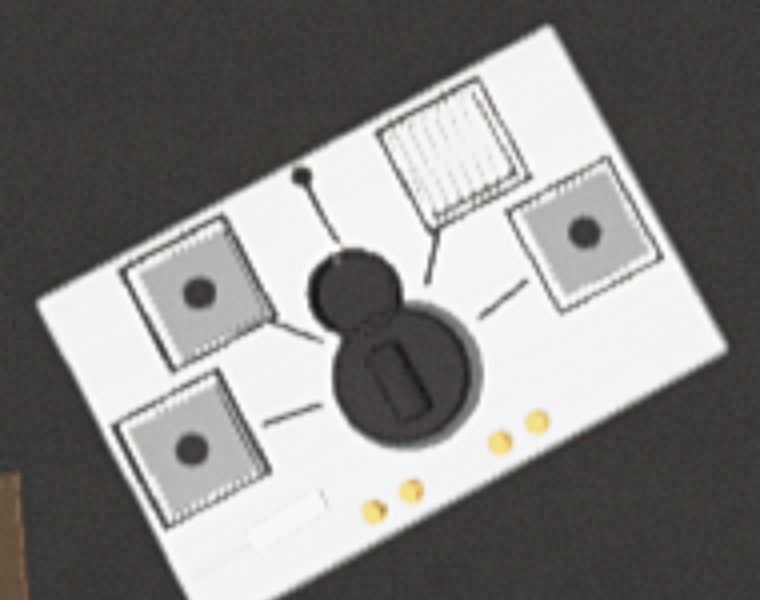

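The finned candidates in the top view are:
- White (272,187), in a bay
- Small white (282,131), on the table
- Orange (379,190)
- Yellow (433,186)
- Turquoise (370,264)

By the description it is the white one at (272,187). The crop shows it in the bay right of the pointer, on the far side, so bay_3 and dial −0.7. The fixture fit gives 227 x 354 mm (228 x 356 stated), with its axis at (0.573, 0.102) and yaw 28.3°. The plan is to grip the bar, push down on the hub with the fingertips, and turn −40°.

{"op": "jog_arm", "data": {"rows": [50,-33,-17.7,0,0,50,-33,-17.7,0,0,50,-33,-17.7,0,0,50,-33,-17.7,0,0,50,-33,-17.7,0,0,50,-33,-17.7,0,0,50,-33,-17.7,0,0,50,-33,-17.7,0,0,50,-33,-17.7,0,0,50,-33,-17.7,0,0,50,-33,-17.7,0,0,50,-33,-17.7,0,0,50,-33,-17.7,0,0,50,-33,-17.7,0,0,50,-33,-17.7,0,0,50,-33,-17.7,0,0], "grip_force": 15}}

```text
time: 1.7
tool_pos: [0.5723, 0.1014, 0.2263]
tool_rot: [-3.141, -0.001, 2.89]
contact_force: [0.3, 0.9, -0.3]
opening: 0.0497
```

{"op": "jog_arm", "data": {"rows": [50,0,0,10,-7.1,50,0,0,10,-7.1,50,0,0,10,-7.1,50,0,0,10,-7.1,50,0,0,10,-7.1,50,0,0,10,-7.2,50,0,0,0,0,50,0,0,0,0,50,0,0,0,0]}}

```text
time: 2.6
tool_pos: [0.5718, 0.1027, 0.1672]
tool_rot: [-3.141, 0.001, -2.651]
contact_force: [0.1, -0.2, -0.6]
opening: 0.05
```

```bash
python3 - <<'E'
from h import *
o=observe();print(o['tool_pos'],o['tool_rot'],o['contact_force'],o['opening'])
t=o['tool_pos'];y=o['tool_rot'][2];d=np.array([.573,.1016])-t[:2]
print('tx,ty',1e3*d@[np.cos(y),np.sin(y)],1e3*d@[np.sin(y),-np.cos(y)],'yaw',np.degrees(y))
p,_=read_camera('scene');cv2.imwrite('pics/s1.png',cv2.resize(p[60:260,240:460,::-1],None,fx=2.7,fy=2.7))
E
```

```text
[0.57183342 0.10268685 0.16721962] [-3.14135885e+00  7.30044872e-04 -2.65058164e+00] [ 0.13126016 -0.22382778 -0.63525908] 0.04996596869203894
tx,ty -0.516282795103259 -1.5085094531478014 yaw -151.86714139845904
```

View pics/s1.png

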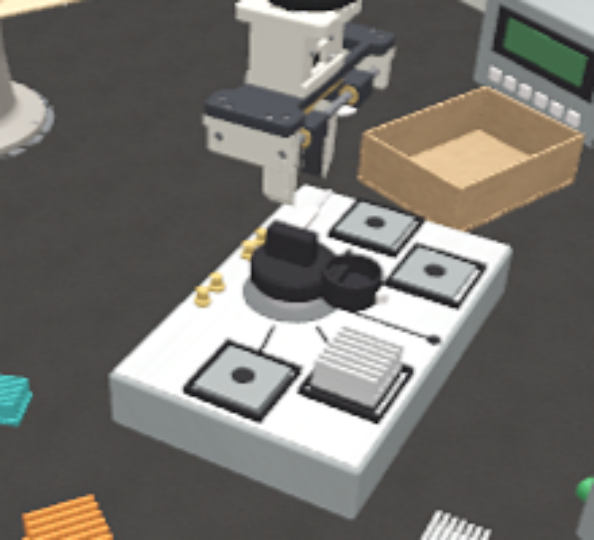

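The gripper (left finger at 280,190 in the crop) straddles the bar at (290,240), and the module stands in the near right bay at (358,365). I'll descend to 2 mm above the hub and close.

{"op": "jog_arm", "data": {"rows": [50,0,-1.5,15,0,50,0,0,15,0,50,0,0,15,0,50,0,0,12,0,50,0,0,8,0,50,0,0,4,0,50,0,0,0,0,30,0,0,0,0,10,0,0,0,0,10,0,0,0,0,10,0,0,0,0,10,0,0,0,0,10,0,0,0,0]}}

```text
time: 3.95
tool_pos: [0.5722, 0.1017, 0.098]
tool_rot: [3.141, 0.0, -2.648]
contact_force: [-1.0, 2.4, 2.9]
opening: 0.0201
```

Gripped at an opening of 20.1 mm, which matches the bar. Now I'll push down.

{"op": "jog_arm", "data": {"rows": [10,0,0,3,0,10,0,0,3,0,10,0,0,3,0,10,0,0,3,0,10,0,0,2,0,10,0,0,2,0,10,0,0,0,0,10,0,0,0,0]}}

```text
time: 4.75
tool_pos: [0.5726, 0.1019, 0.0835]
tool_rot: [-3.142, 0.002, -2.648]
contact_force: [-5.1, 3.1, 13.8]
opening: 0.0198
```

{"op": "jog_arm", "data": {"rows": [10,0,0,1,2,10,0,0,0,3,10,0,0,0,5,10,0,0,0,5,10,0,0,0,5,10,0,0,0,5,10,0,0,0,5,10,0,0,0,5,10,0,0,0,5,10,0,0,0,0,10,0,0,0,0]}}

```text
time: 5.85
tool_pos: [0.5726, 0.1028, 0.0833]
tool_rot: [3.139, 0.002, 2.937]
contact_force: [-7.0, 6.3, 18.8]
opening: 0.0199
```

Turned by −0.698 rad. I'll let it rise with the hand, then open and look.

{"op": "jog_arm", "data": {"rows": [10,0,0,-2,0,10,0,0,-3,0,10,0,0,-3,0,10,0,0,-3,0,10,0,0,-3,0,10,0,0,-2,0,10,0,0,0,0,10,0,0,0,0]}}

```text
time: 6.65
tool_pos: [0.5725, 0.1028, 0.0974]
tool_rot: [3.139, 0.001, 2.937]
contact_force: [-1.8, 6.0, 5.3]
opening: 0.0199
```

{"op": "jog_arm", "data": {"rows": [50,0,0,0,0,50,0,0,0,0,50,0,0,0,0,50,0,0,-10,0,50,0,0,-30,0,50,0,0,-30,0,50,0,0,-30,0,50,40,0,-10,0,50,40,0,0,0,50,40,0,0,0,50,40,0,0,0,50,40,0,0,0,50,0,0,0,0,50,0,0,0,0]}}

```text
time: 8.05
tool_pos: [0.3767, 0.1421, 0.2078]
tool_rot: [3.141, 0.002, 2.938]
contact_force: [0.8, -0.8, 0.6]
opening: 0.0503
```

```bash
python3 - <<'E'
from h import *
o=observe();print(o['tool_pos'],o['contact_force'])
p,d=read_camera('top');cv2.imwrite('pics/t2.png',cv2.resize(p[150:315,160:350,::-1],None,fx=4,fy=4)[:600,:760])
s,ds=read_camera('scene');cv2.imwrite('pics/s2.png',cv2.resize(s[60:260,240:460,::-1],None,fx=2.7,fy=2.7))
for n,D in(('top',d),('scene',ds)):
    P=pts(n,D);r=np.hypot(P[...,0]-.573,P[...,1]-.1016)
    a=np.arctan2(P[...,1]-.1016,P[...,0]-.573)-np.radians(28.3)
    for nm,m in (('bartop',(r<.018)&(P[...,2]>.112)&(P[...,2]<.15)),('hubtop',(r>.028)&(r<.036)&(P[...,2]>.07)&(P[...,2]<.112)&(np.cos(a+.7)<.3)),('arm/dish',(r>.045)&(r<.08)&(P[...,2]>.078)&(P[...,2]<.11)&(abs(a)<1.2))):
        print(n,nm,m.sum(),np.median(P[m][:,2]) if m.any() else 0,np.median(a[m]) if m.any() else 0)
E
```

```text
[0.37670083 0.14209254 0.20775246] [ 0.81606035 -0.81030213  0.59751148]
top bartop 135 0.12640640770234324 -0.42393314986611125
top hubtop 176 0.09640409551178708 0.6491488835502658
top arm/dish 335 0.08608616169716354 -0.6693665595664147
scene bartop 93 0.12476922790912814 -0.8882199048530199
scene hubtop 64 0.09536419552264636 -2.270388573311225
scene arm/dish 262 0.09251642989145192 -0.7854158550277466
```

View pics/t2.png

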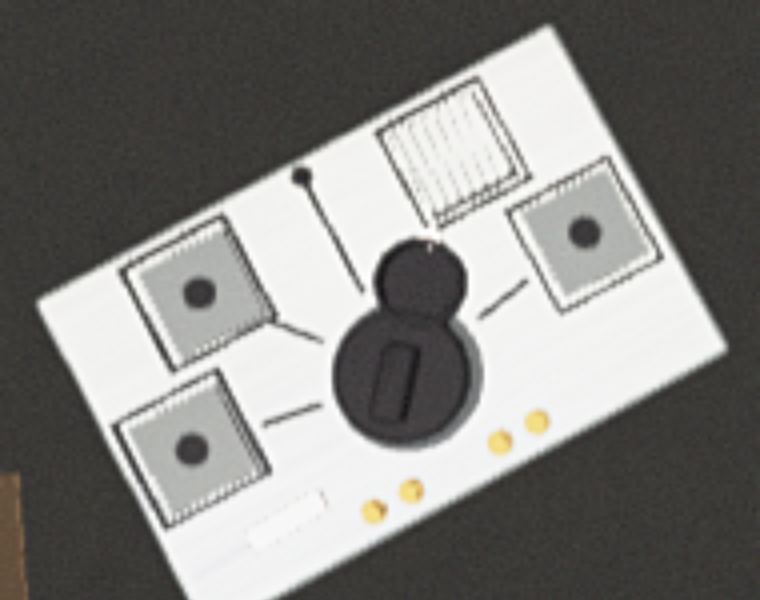

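View pics/s2.png

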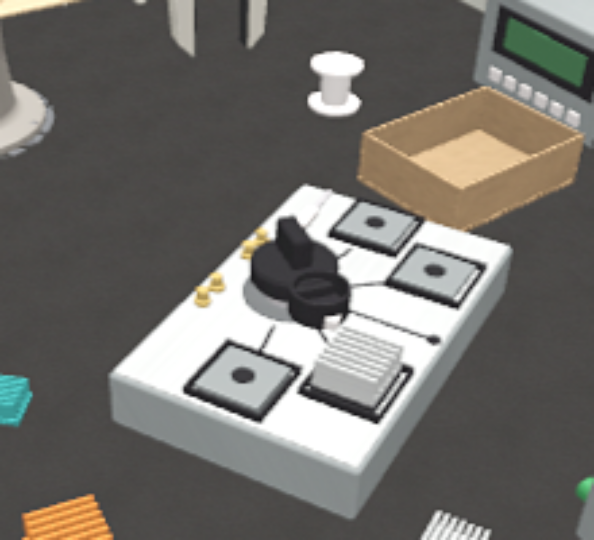

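The pointer nose (430,240 in the top crop, 330,322 in the scene crop) is at the finned module's bay. The hub top is at 96 mm and the bar top at 126 mm, so the selector is fully up. The module and blanks look unmoved, and the hand is clear.

```bash
python3 -c "
from cell import *
print(hand_in())"
```

```text
the job is handed in; nothing more can be done
None
```

The selector now points at bay_3, which holds the finned module, and the job is handed in. I gripped its bar, pushed it down to about 13 mm by tool height, turned it −0.70 rad, let it rise and took the hand away, all in about 8 s.

**Last checks:**
- **Height:** the selector is fully up. In the top view the hub top is at 96.4 mm and the bar top at 126.4 mm; the scene view gave 95.4 and 124.8 mm, within calibration.
- **Angle:** the dish reads −0.67 rad from the top view and −0.79 rad from the scene view, against −0.70 for bay_3. The scene reading is rough, because it only sees the dish's near side. Both are inside the ±0.1 rad play.
- **Module and blanks:** they look unmoved in the last pictures.
- **Hand:** it is about 0.2 m from the selector's axis, with no contact force.

No check failed.

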